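Slacken the grinder's quick-clamp nut and free the worn disc

TASK

The angle grinder lies on its back in its cradle with a worn cutting disc to come off. With a fingertip rolled along the knurled rim, never gripping the nut between the fingers, unscrew the quick-clamp nut on top of the disc (anticlockwise from above) by two full turns, less than half a turn over, and leave it on the spindle; then push the disc's outer edge round at least a quarter turn, either way, to break it free. Do not press hard on the thin disc, do not turn the guard, and leave everything else on the bench where it lies.

Things in the scene. Friction and masses are not known exactly. Their poses are not given: they have to be found in the camera images.
- grinder: 115 mm angle grinder strapped on its back in a cradle bolted to the bench, spindle straight up and kept locked by the cradle. It does not move. Origin on the bench under the spindle axis; x runs along the barrel to its rear end, 268 mm off and up to 95 mm high. Cradle plate: 75 mm towards -x, 65 mm to either side, 8 mm high. Gear head: within 40 mm of the axis
- handle_end (a point): outer end of the grinder's black side handle, which runs along the grinder's +y axis from the gear head to this point, 151 mm from the spindle axis and 56 mm above the bench; up to 46 mm thick, all of it lower than 80 mm above the bench
- nut_top (a point): centre of the top face of the steel quick-clamp nut, on the spindle axis, 124 mm above the bench when tight. Its ring with knurled rim, which turns, is 48 mm across and reaches from this face 15 mm down; below it a smooth flange 42 mm across, 4 mm high, then the disc. The spindle's threaded tip, 14 mm across, stands 3 mm proud of the nut when tight
- nut_groove (a point): middle of the one dark radial groove in the nut's top face, 16.5 mm from the spindle axis; it goes round with the nut and serves to count turns (two round pin holes lie a quarter turn to either side of it)
- nut (a joint): how far the knurled ring is unscrewed, rad: 0 = tight (the start, a hard stop), growing anticlockwise seen from above = loosening, 6.28 a full turn, 2 mm higher each turn. About 2.5 N along the rim turns it, by friction of a fingertip that presses inward on the rim with 5 N or more; it stays where it is left
- disc_mark (a point): middle of the dark bar (9 x 4 mm) on the disc's pale label, 29.5 mm from the spindle axis, on the disc's top face 105 mm above the bench; it goes round with the disc. The disc is thin and worn, 116 mm across, 3 mm thick, centred on the spindle axis, its rough edge free over the half that the guard leaves open
- disc (a joint): how far the disc has turned, rad, 0 at the start, positive anticlockwise seen from above; it turns without end either way. Clamped fast while the nut is tight; with the nut loose about 2 N along its edge turns it, by friction of a fingertip pressing inward on the edge with 5 N or so, and it stays where it is left
- guard (a joint): direction of the middle of the stiff steel guard about the spindle axis, rad from the grinder's +x axis, positive anticlockwise seen from above. The guard is a half round reaching 95 degrees to either side of it: a plate under the disc, 92 mm above the bench, and a skirt round the disc's edge, 66 to 68 mm from the axis, up to 112 mm above the bench
- guard_end (a point): middle of the top edge of the guard's skirt, 67 mm from the spindle axis and 111 mm above the bench, in the direction given by guard
- spanner: loose two-pin spanner lying flat, steel bar 120 mm long and 16 mm wide, 5 mm thick with two 10 mm high pins; origin under its middle; not needed, leave it alone
- spare_nut: loose plain steel clamping nut, 40 mm across, 9 mm high, lying flat on the bench, smooth-sided; origin under its centre; not needed, leave it alone
- battery: loose black battery pack taken off the grinder, 112 x 74 x 62 mm high; origin under its centre; leave it alone
- new_discs: loose stack of five new discs, 115 mm across, 12.5 mm high, lying flat on the bench; origin under its centre; leave it alone
- magnet: loose arrow-shaped welding magnet lying flat, 88 x 74 x 19 mm high; origin under its middle; leave it alone
- offcut: loose steel plate offcut 150 x 85 x 5 mm lying flat; origin under its centre; leave it alone

How it is judged (in metres and radians):
On the way, in this order (a step that is already met when the one before it is completed fails the run):
1. the nut has been unscrewed by two full turns (at least 1.85) (value of joint nut above 11.6 rad), for 0.1 s.
2. then the disc has been pushed round at least a quarter turn (80 degrees), either way ((value of joint disc above 1.4 rad or value of joint disc below -1.4 rad)), for 0.1 s.
At the end, for the whole second after the job is handed in: The nut stands between 1.85 and 2.55 turns (11.6 to 16.0 rad) from tight, the disc has been turned at least 80 degrees (1.4 rad) either way from its start, and both are at rest (value of joint nut between 11.6 and 16 rad and (value of joint disc above 1.38 rad or value of joint disc below -1.38 rad) and velocity of joint nut between -0.1 and 0.1 rad/s and velocity of joint disc between -0.1 and 0.1 rad/s); the robot touches nothing.
It fails at once if the nut is gripped between the two fingers (the fingers straddle it, the grasp point within 10 mm of its axis, and touch it) (horizontal distance between the grasp point and nut_top below 0.01 m and contact force between the fingers and nut above 1 N).
It fails at once if the thin disc is pressed with more than 30 N (contact force between the arm and disc above 30 N).
It fails at once if the guard is turned more than 9 degrees from where it stood (distance of guard_end from where it was at the start of the episode above 0.0105 m).
It fails at once if a loose thing on the bench is lifted or moved by more than 20 mm (distance of any of spanner, spare_nut, battery, new_discs, magnet, offcut from where it was at the start of the episode above 0.02 m).
It also fails if it takes over 64 s, if anything falls off the work surface, if the arm or the gripper's body presses on something with over 40 N, if the wrist force passes 120 N, or if a joint passes its speed limit or range.

ROBOT

A 6-joint arm with a two-finger parallel gripper is mounted at the origin on the work surface. World frame = base frame: x ahead of the robot, y to its left, z up, the work surface at z = 0. Lengths are in mm, angles in rad, forces in N, time in s.
With the tool pointing down it reaches from about 275 to 1000 mm from the base axis. Payload 8.4 kg.
Tool frame: the origin (TCP) lies midway between the tips of the shut fingers; the grasp point (between the pads) lies 19 mm behind it; z points along the fingers, y is the line along which they close (so a half turn about z gives the same grasp; the last joint's range is limited). The gripper opens to 85 mm and grips with 20 to 120 N. Pads are 22 mm wide; open, the fingers measure 114 mm over their backs; the gripper's body (76 mm by 85 mm) begins 54 mm behind the grasp point. The pads swing forward as they close: fully open they stand 13 mm farther back than shut.
Start: joints at [1.182, 0.353, 1.633, -0, 1.155, -0.002], TCP at [235.765, 578.829, 231.281] pointing down, gripper open.
Joint ranges: [-2.63, 2.63], [-0.92, 2.1], [0.06, 2.66], [-1.3, 4.44], [0, 2.69], [-3.02, 3.02]. Speed limits (rad/s): [2.22, 2.22, 2.79, 3.14, 3.14, 3.14].

INTERFACE

Orientations are given as [roll, pitch, yaw] about the fixed x, y, z axes, in that order (R = Rz(yaw) Ry(pitch) Rx(roll)).
In Python, from rig import r gives the robot as it stands.
- The arm moves only by the tool servo_tool, never from a script. Its argument "deltas" is a list of rows, each an object of numbers: "x", "y", "z": the shift along the world's x, y, z in mm; "rx", "ry", "rz": the turn, a rotation vector about the world's x, y, z in rad; "gripper": the gripper's target within -1 to 1 (fully open at 1, half-way at 0, shut at -1). A call has 1 to 10 rows; each row is the pose to reach, as a shift and turn from the pose commanded when the call began; what a row does not reach only later rows make up. A row lasts 1/10 s, in which the tool goes at most 50 mm and 8.59 degrees, less where a joint would pass 70% of its speed; a pose out of reach is approached as far as the arm can. A call with a gripper value outside its range is refused whole. The fingers move at their own pace and stop on an object; "newtons" is the grip in N (left out, the last holds). Time passes only in rows, so rows that repeat a pose let the fingers close. It gives the time, the measured TCP pose, the force, the opening and the grip force at its end, in the units of the state.
- r.sense(): the state, without advancing time (a new reading comes with each control period).
- r.grab_frame(name): name is "side" or "top"; returns the picture (384x512x3 uint8, blue, green, red); there is no depth.
- r.camera_params(name): a dict with "mtx" (3x3 intrinsics, pixels), "eye" and "orientation" of the camera in the world. Camera axes: x right, y down, z forward; pixel columns grow to the right and rows downward; lengths in mm; the calibration is good to about 2 mm. A picture is of the moment at which its call begins. camera_params takes no time and is no camera call.
- r.sign_off(): hands the job in; it is judged then, once.
Trained networks look in the newest picture that a camera, given by its name, has taken for a name from the list of things; names that differ only in an ending like _2 or _b are one class to them, and where a whole thing is asked for, a point or a joint stands for the part that bears it (a point fixed in the world has none). Each returns a list of dicts, best first, with "conf" (0 to 1); they miss things now and then, are a little off and sometimes report something else, mostly with a low value. They report only what shows in the picture. A call takes as long as a camera call.
- r.recognise(name, camera): "box" ([left, top, width, height] in pixels, round what is visible of it).
The state is a dict: "clock": time; "qpos": joint angles; "qvel": joint speeds; "joint_efforts": joint torques, N m; "eef_pos": TCP position; "tcp_rot": TCP orientation; "contact_force": force on the tool from outside, world axes, zero at the start; "wrist_torque": the same for the moment, N m; "opening": opening from 0.0 (shut) to 1.0 (fully open); "grasp_force": force on a finger pad.
Only numpy, scipy, OpenCV 4.12 (cv2) and the standard library are available. Lean on these libraries where they do the work, as an engineer would, in place of code of your own. Each camera call takes 0.05 s, during which the arm holds its last target. There are 200 camera calls.

## Working session

There is one attempt and no reset: what is moved stays moved. The work goes in short steps, Python scripts to look and compute and a tool call to move; the robot and the scene stay as the last step left them, time stands still between calls to the robot, and variables do not carry over. Pictures are saved under pics/ and viewed, at most 10 in all, crops included, and the job is handed in when it is done.

Besides the shell and the picture viewer there is one more tool, called after "Call:" by a JSON object that holds its "name" and its "arguments", one argument or row to a line. servo_tool: Moves the arm, as the interface text tells. Its arguments: {"type":"object","properties":{"deltas":{"type":"array","items":{"type":"object","properties":{"x":{"type":"number"},"y":{"type":"number"},"z":{"type":"number"},"rx":{"type":"number"},"ry":{"type":"number"},"rz":{"type":"number"},"gripper":{"type":"number"}}}},"newtons":{"type":"number"}},"required":["deltas"]}

```bash
mkdir -p pics; cat > h.py <<'E'
from rig import r
import numpy as np, cv2
from scipy.spatial.transform import Rotation as R
def cam(n):
    p=r.camera_params(n); return p
def ray(n,uv):
    p=r.camera_params(n); K=np.array(p["mtx"],float); o=np.array(p["orientation"],float)
    M=o if o.shape==(3,3) else R.from_euler('xyz',o).as_matrix()
    d=M@np.linalg.inv(K)@np.array([uv[0],uv[1],1.]); return np.array(p["eye"],float),d
def at(n,uv,z):
    e,d=ray(n,uv); return e+d*(z-e[2])/d[2]
def proj(n,X):
    p=r.camera_params(n); K=np.array(p["mtx"],float); o=np.array(p["orientation"],float)
    M=o if o.shape==(3,3) else R.from_euler('xyz',o).as_matrix()
    c=K@(M.T@(np.array(X,float)-np.array(p["eye"],float))); return c[:2]/c[2]
E
python3 - <<'E'
from h import *
print(r.sense())
for n in("side","top"):
    print(n,r.camera_params(n)); cv2.imwrite(f"pics/{n}0.png",r.grab_frame(n))
H=dict(nut_top=124,nut_groove=124,disc_mark=105,guard_end=111,handle_end=56,grinder=60,spanner=5,spare_nut=9,battery=62,new_discs=12,magnet=19,offcut=5)
for k,z in H.items():
    for n in("top","side"):
        for d in r.recognise(k,n)[:2]:
            b=d["box"];c=(b[0]+b[2]/2,b[1]+b[3]/2)
            print(k,n,round(d["conf"],2),np.round(b),at(n,c,z).round())
E
```

```text
{'clock': 0.0, 'qpos': array([ 1.18160636e+00,  3.53639831e-01,  1.63415653e+00, -2.71272430e-05,
        1.15519996e+00, -2.40176617e-03]), 'qvel': array([-3.09188954e-04, -2.24136451e-03, -4.59423824e-05,  9.40957503e-04,
        1.59435063e-03,  2.02435579e-03]), 'joint_efforts': array([ 7.36696547e-04, -6.05252981e+01, -3.42062545e+01,  2.97056170e-05,
        9.36709024e-03,  1.08424169e-05]), 'eef_pos': array([235.58324202, 578.3722817 , 230.5572971 ]), 'tcp_rot': array([-3.14018893e+00,  2.14313115e-05,  2.75481544e+00]), 'contact_force': array([0.1287082 , 0.68152756, 0.44311027]), 'wrist_torque': array([ 0.00282574, -0.023676  ,  0.03037183]), 'grasp_force': 0.0, 'opening': 1.001122367098936}
side {'mtx': array([[431.17918001,   0.        , 258.54174328],
       [  0.        , 431.17918001, 189.49331884],
       [  0.        ,   0.        ,   1.        ]]), 'eye': array([ 485.89466393, -740.55138657,  760.21983455]), 'orientation': array([-2.29844739, -0.00280214, -0.15491809])}
top {'mtx': array([[378.71776664,   0.        , 256.25141023],
       [  0.        , 378.71776664
[... 1173 characters left out ...]
5.]
spare_nut top 0.56 [286. 186.  16.  15.] [ 570. -111.    9.]
spare_nut side 0.63 [247. 246.  18.  16.] [ 580. -124.    9.]
battery top 0.88 [148. 145.  37.  40.] [637. 248.  62.]
battery side 0.82 [237. 132.  46.  26.] [641. 218.  62.]
battery side 0.6 [231. 155.  17.  14.] [576. 148.  62.]
new_discs top 0.75 [283. 114.  39.  41.] [ 744. -132.   12.]
new_discs side 0.63 [304. 228.  51.  45.] [ 742. -140.   12.]
magnet top 0.86 [320. 158.  28.  36.] [ 622. -223.   19.]
magnet side 0.65 [265. 274.  44.  37.] [ 625. -238.   19.]
offcut top 0.87 [119. 193.  56.  56.] [481. 310.   5.]
offcut top 0.2 [211. 180.  24.  21.] [573.  95.   5.]
offcut side 0.55 [175. 133.  55.  32.] [483. 299.   5.]
```

```bash
python3 - <<'E'
import cv2,numpy as np
a=cv2.imread("pics/top0.png")[90:235,140:330]; b=cv2.imread("pics/side0.png")[130:230,190:350]
a=cv2.resize(a,None,fx=4,fy=4,interpolation=cv2.INTER_CUBIC); b=cv2.resize(b,None,fx=5,fy=5,interpolation=cv2.INTER_CUBIC)
cv2.imwrite("pics/a.png",a);cv2.imwrite("pics/b.png",b)
E
```

```text
(no output)
```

View pics/a.png

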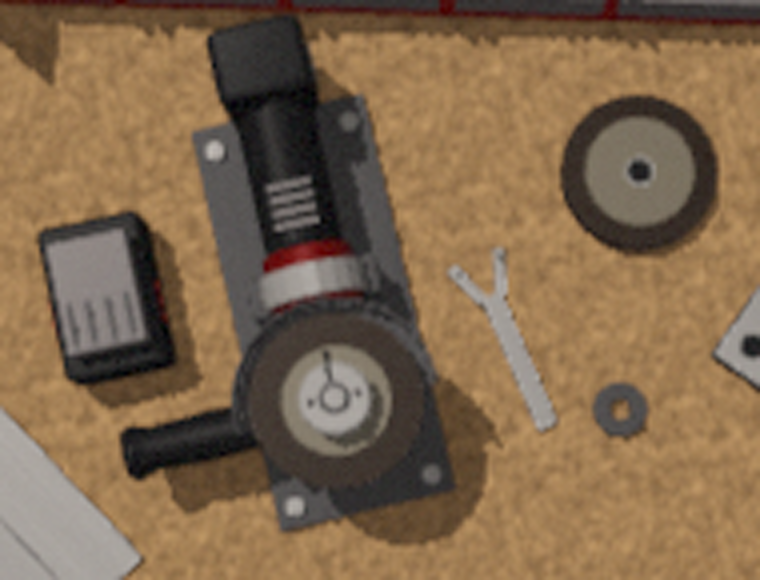

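View pics/b.png

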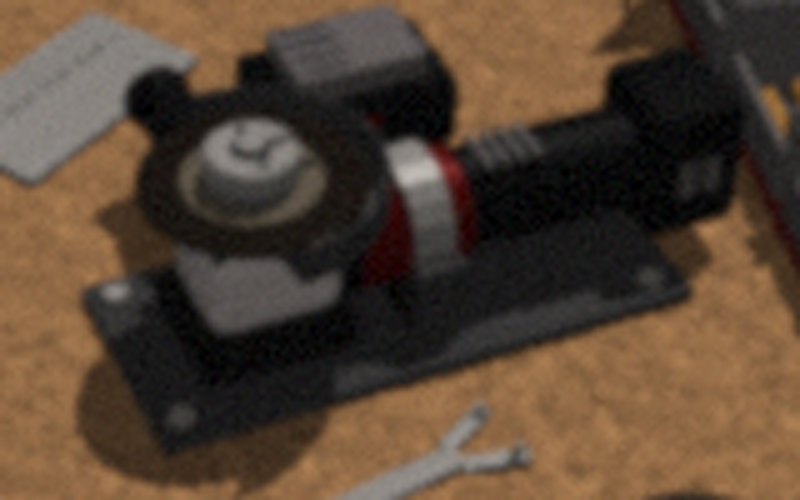

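The top crop shows the grinder with the barrel up and slightly left. The nut centre is at full-image (223.7, 189.2), the groove points almost straight up, and the guard covers the barrel side, so the disc is open towards the robot. In the side view the nut top is at about (240, 158).

```bash
python3 - <<'E'
from h import *
from scipy.optimize import least_squares
t=(223.7,189.2);s=(240.2,158.6)
print(at("top",t,124),at("side",s,124))
def f(X): return np.r_[proj("top",X)-t,proj("side",X)-s]
q=least_squares(f,[570,80,124]);print(q.x,q.fun)
for n in("top","side"):
    im=cv2.imread(f"pics/{n}0.png"); c0=q.x.copy(); c0[2]=124
    im=cv2.resize(im,None,fx=6,fy=6,interpolation=cv2.INTER_CUBIC)
    for rad,z,col in((24,124,(0,0,255)),(58,105,(0,255,0)),(67,112,(255,0,0))):
        P=np.array([proj(n,[c0[0]+rad*np.cos(a),c0[1]+rad*np.sin(a),z])*6+2.5 for a in np.linspace(0,6.28,80)])
        cv2.polylines(im,[P.astype(int)],True,col,1)
    u,v=(proj(n,c0)*6).astype(int); cr=im[v-280:v+280,u-190:u+190] ; cv2.imwrite(f"pics/o_{n}.png",cr)
a=cv2.imread("pics/o_top.png");b=cv2.imread("pics/o_side.png");cv2.imwrite("pics/o.png",np.hstack([a,b]))
E
```

```text
[568.61632782  85.43543981 124.        ] [571.42534303  82.29946819 124.        ]
[570.37296918  85.53832941 121.45704229] [ 0.04702091 -0.61088404 -0.56926437  0.06557643]
```

View pics/o.png

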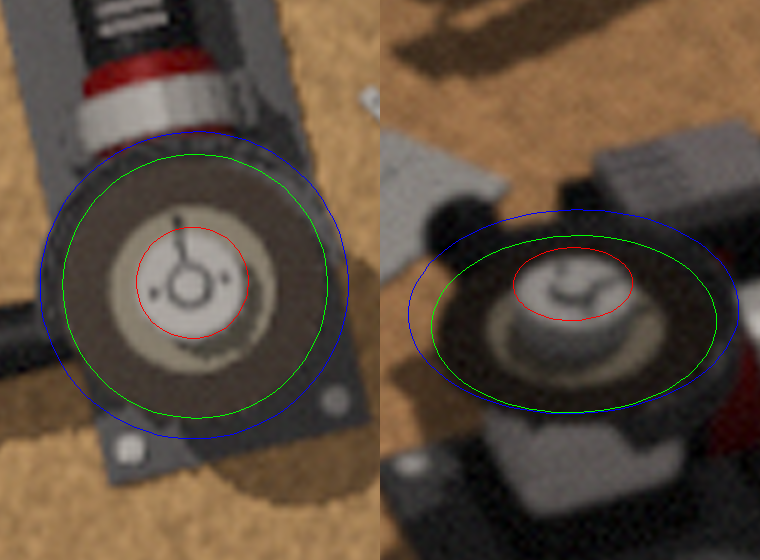

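Call:
{"name": "servo_tool", "arguments": {
  "deltas": [
    {"x":40,"y":-60,"rz":-0.14,"gripper":-1},
    {"x":80,"y":-120,"rz":-0.28,"gripper":-1},
    {"x":120,"y":-180,"rz":-0.42,"gripper":-1},
    {"x":154,"y":-236,"rz":-0.56,"gripper":-1},
    {"x":184,"y":-276,"rz":-0.7,"gripper":-1},
    {"x":214,"y":-316,"rz":-0.84,"gripper":-1},
    {"x":244,"y":-356,"rz":-0.98,"gripper":-1},
    {"x":274,"y":-396,"rz":-1.12,"gripper":-1},
    {"x":304,"y":-436,"rz":-1.26,"gripper":-1},
    {"x":324,"y":-466,"rz":-1.4,"gripper":-1}
  ]
}}

```text
invalid input
```

```bash
python3 - <<'E'
from h import *
im=cv2.imread("pics/top0.png").astype(float)
im=cv2.resize(im,None,fx=8,fy=8,interpolation=cv2.INTER_CUBIC)
u,v=(proj("top",[569,85,110])*8).astype(int)
cr=np.clip(im[v-240:v+240,u-240:u+240],0,255); cr=255*(cr/255)**0.45
cv2.imwrite("pics/g.png",cr)
E
```

```text
[ WARN:0@0.187] global loadsave.cpp:1063 imwrite_ Unsupported depth image for selected encoder is fallbacked to CV_8U.
```

View pics/g.png

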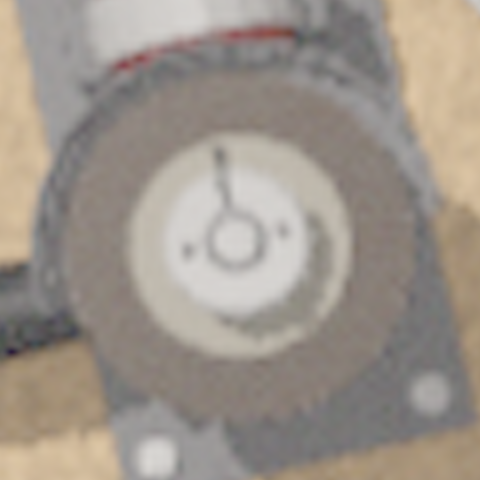

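The guard's skirt ends are at about (60, 310) and (435, 210). Its middle is therefore at about 0.26 rad, and the open half is centred at azimuth 3.4 rad, facing the robot. I'll retry the move without a script running alongside it.

Call:
{"name": "servo_tool", "arguments": {
  "deltas": [
    {"x":40,"y":-60,"rz":-0.14,"gripper":-1},
    {"x":80,"y":-120,"rz":-0.28,"gripper":-1},
    {"x":120,"y":-180,"rz":-0.42,"gripper":-1},
    {"x":154,"y":-226,"rz":-0.56,"gripper":-1},
    {"x":184,"y":-266,"rz":-0.7,"gripper":-1},
    {"x":214,"y":-306,"rz":-0.84,"gripper":-1},
    {"x":244,"y":-346,"rz":-0.98,"gripper":-1},
    {"x":274,"y":-386,"rz":-1.12,"gripper":-1},
    {"x":304,"y":-426,"rz":-1.26,"gripper":-1},
    {"x":324,"y":-466,"rz":-1.4,"gripper":-1}
  ],
  "newtons": 60
}}

```text
invalid input
```

Call:
{"name": "servo_tool", "arguments": {
  "deltas": [
    {"x":20,"y":-30,"z":0,"rx":0,"ry":0,"rz":-0.14,"gripper":-1}
  ],
  "newtons": 60
}}

```text
clock: 1.4
eef_pos: [254.6, 551.1, 231.3]
tcp_rot: [3.14, -0.001, 2.616]
contact_force: [0.6, -1.0, -0.7]
opening: 0.859
grasp_force: 0.0
```

Call:
{"name": "servo_tool", "arguments": {
  "deltas": [
    {"x":24,"y":-36,"z":0,"rx":0,"ry":0,"rz":-0.145,"gripper":-1},
    {"x":48,"y":-72,"z":0,"rx":0,"ry":0,"rz":-0.29,"gripper":-1},
    {"x":72,"y":-108,"z":0,"rx":0,"ry":0,"rz":-0.435,"gripper":-1},
    {"x":96,"y":-144,"z":0,"rx":0,"ry":0,"rz":-0.58,"gripper":-1},
    {"x":120,"y":-180,"z":0,"rx":0,"ry":0,"rz":-0.725,"gripper":-1},
    {"x":144,"y":-216,"z":0,"rx":0,"ry":0,"rz":-0.87,"gripper":-1},
    {"x":168,"y":-252,"z":0,"rx":0,"ry":0,"rz":-1.015,"gripper":-1},
    {"x":192,"y":-288,"z":0,"rx":0,"ry":0,"rz":-1.16,"gripper":-1},
    {"x":216,"y":-324,"z":0,"rx":0,"ry":0,"rz":-1.305,"gripper":-1},
    {"x":240,"y":-360,"z":0,"rx":0,"ry":0,"rz":-1.45,"gripper":-1}
  ]
}}

```text
clock: 2.4
eef_pos: [496.6, 187.2, 231.6]
tcp_rot: [3.141, -0.0, 1.159]
contact_force: [1.7, 0.3, -1.4]
opening: 0.002
grasp_force: 0.0
```

Call:
{"name": "servo_tool", "arguments": {
  "deltas": [
    {"x":20,"y":-30,"z":0,"rx":0,"ry":0,"rz":-0.15,"gripper":-1},
    {"x":40,"y":-60,"z":0,"rx":0,"ry":0,"rz":-0.3,"gripper":-1},
    {"x":60,"y":-90,"z":0,"rx":0,"ry":0,"rz":-0.45,"gripper":-1},
    {"x":80,"y":-120,"z":0,"rx":0,"ry":0,"rz":-0.6,"gripper":-1},
    {"x":94.5,"y":-145.7,"z":0,"rx":0,"ry":0,"rz":-0.75,"gripper":-1},
    {"x":94.5,"y":-145.7,"z":0,"rx":0,"ry":0,"rz":-0.9,"gripper":-1},
    {"x":94.5,"y":-145.7,"z":0,"rx":0,"ry":0,"rz":-1.05,"gripper":-1},
    {"x":94.5,"y":-145.7,"z":0,"rx":0,"ry":0,"rz":-1.2,"gripper":-1},
    {"x":94.5,"y":-145.7,"z":0,"rx":0,"ry":0,"rz":-1.35,"gripper":-1},
    {"x":94.5,"y":-145.7,"z":0,"rx":0,"ry":0,"rz":-1.5,"gripper":-1}
  ]
}}

```text
clock: 3.4
eef_pos: [590.2, 43.1, 231.3]
tcp_rot: [3.142, 0.0, -0.341]
contact_force: [0.2, 0.2, -1.3]
opening: -0.001
grasp_force: 0.0
```

Call:
{"name": "servo_tool", "arguments": {
  "deltas": [
    {"x":0,"y":0,"z":-20,"rx":0,"ry":0,"rz":-0.15,"gripper":-1},
    {"x":0,"y":0,"z":-40,"rx":0,"ry":0,"rz":-0.3,"gripper":-1},
    {"x":0,"y":0,"z":-60,"rx":0,"ry":0,"rz":-0.45,"gripper":-1},
    {"x":0,"y":0,"z":-80,"rx":0,"ry":0,"rz":-0.6,"gripper":-1},
    {"x":0,"y":0,"z":-95,"rx":0,"ry":0,"rz":-0.75,"gripper":-1},
    {"x":0,"y":0,"z":-105,"rx":0,"ry":0,"rz":-0.76,"gripper":-1},
    {"x":0,"y":0,"z":-112,"rx":0,"ry":0,"rz":-0.76,"gripper":-1},
    {"x":0,"y":0,"z":-117,"rx":0,"ry":0,"rz":-0.76,"gripper":-1},
    {"x":0,"y":0,"z":-117,"rx":0,"ry":0,"rz":-0.76,"gripper":-1}
  ]
}}

```text
clock: 4.3
eef_pos: [590.2, 43.1, 114.0]
tcp_rot: [3.141, 0.0, -1.093]
contact_force: [-0.6, 0.0, 0.4]
opening: 0.002
grasp_force: 0.0
```

Call:
{"name": "servo_tool", "arguments": {
  "deltas": [
    {"x":-2.3,"y":4.5,"z":0,"rx":0,"ry":0,"rz":-0.005,"gripper":-1},
    {"x":-4.1,"y":8.0,"z":0,"rx":0,"ry":0,"rz":-0.005,"gripper":-1},
    {"x":-4.5,"y":8.9,"z":0,"rx":0,"ry":0,"rz":-0.005,"gripper":-1}
  ]
}}

```text
clock: 4.6
eef_pos: [585.7, 52.6, 114.8]
tcp_rot: [-3.141, -0.0, -1.099]
contact_force: [0.3, 1.1, 0.0]
opening: 0.004
grasp_force: 0.0
```

Call:
{"name": "servo_tool", "arguments": {
  "deltas": [
    {"x":-0.5,"y":0.9,"z":0,"rx":0,"ry":0,"rz":0,"gripper":-1},
    {"x":-0.5,"y":0.9,"z":0,"rx":0,"ry":0,"rz":0,"gripper":-1}
  ]
}}

```text
clock: 4.8
eef_pos: [585.3, 53.1, 114.5]
tcp_rot: [-3.141, -0.0, -1.1]
contact_force: [0.2, 0.4, -0.1]
opening: -0.0
grasp_force: 0.0
```

Call:
{"name": "servo_tool", "arguments": {
  "deltas": [
    {"x":-0.5,"y":0.9,"z":0,"rx":0,"ry":0,"rz":0,"gripper":-1},
    {"x":-0.5,"y":0.9,"z":0,"rx":0,"ry":0,"rz":0,"gripper":-1}
  ]
}}

```text
clock: 5.0
eef_pos: [584.7, 53.9, 114.3]
tcp_rot: [-3.142, 0.0, -1.1]
contact_force: [0.1, -0.0, -0.2]
opening: 0.001
grasp_force: 0.0
```

Call:
{"name": "servo_tool", "arguments": {
  "deltas": [
    {"x":-0.5,"y":0.9,"z":0,"rx":0,"ry":0,"rz":0,"gripper":-1},
    {"x":-0.5,"y":0.9,"z":0,"rx":0,"ry":0,"rz":0,"gripper":-1}
  ]
}}

```text
clock: 5.2
eef_pos: [584.5, 54.4, 114.3]
tcp_rot: [-3.141, -0.001, -1.1]
contact_force: [1.0, -2.5, -0.3]
opening: -0.002
grasp_force: 1.2
```

Call:
{"name": "servo_tool", "arguments": {
  "deltas": [
    {"x":-0.5,"y":0.9,"z":0,"rx":0,"ry":0,"rz":0,"gripper":-1},
    {"x":-0.5,"y":0.9,"z":0,"rx":0,"ry":0,"rz":0,"gripper":-1}
  ]
}}

```text
clock: 5.4
eef_pos: [584.4, 54.7, 114.5]
tcp_rot: [-3.141, -0.002, -1.1]
contact_force: [3.2, -6.0, -1.8]
opening: 0.001
grasp_force: 3.6
```

Call:
{"name": "servo_tool", "arguments": {
  "deltas": [
    {"x":-0.3,"y":0.9,"z":0,"rx":0,"ry":0,"rz":0,"gripper":-1},
    {"x":3.6,"y":3.2,"z":0,"rx":0,"ry":0,"rz":0.14,"gripper":-1},
    {"x":7.0,"y":6.0,"z":0,"rx":0,"ry":0,"rz":0.28,"gripper":-1},
    {"x":10.1,"y":9.3,"z":0,"rx":0,"ry":0,"rz":0.42,"gripper":-1},
    {"x":12.6,"y":12.9,"z":0,"rx":0,"ry":0,"rz":0.56,"gripper":-1}
  ]
}}

```text
clock: 5.9
eef_pos: [598.9, 67.2, 114.8]
tcp_rot: [-3.141, -0.005, -0.534]
contact_force: [8.3, -8.2, -2.8]
opening: -0.0
grasp_force: 5.4
```

```bash
cat >> h.py <<'E'
def orbit(C,rad,p0,p1,n,cmd,z=None):
    "print rows relative to commanded pos cmd; yaw starts at p0"
    for k in range(1,n+1):
        a=p0+(p1-p0)*k/n
        print(round(C[0]+rad*np.cos(a)-cmd[0],1),round(C[1]+rad*np.sin(a)-cmd[1],1),round(a-p0,3))
E
python3 - <<'E'
from h import *
s=r.sense();f=s["contact_force"];p=s["eef_pos"];print(s["clock"],f,p,s["tcp_rot"],s["grasp_force"])
a=-0.54;n=np.array([np.cos(a),np.sin(a)]);print("radial",f[:2]@n,"tang",f[:2]@[-n[1],n[0]],"rad pos",np.hypot(*(p[:2]-[569,85])))
orbit((569,85),32,-0.54,0.86,10,(596.4,68.5))
E
```

```text
5.9 [ 8.29585118 -8.15407315 -2.83570005] [598.85139867  67.22846579 114.8265315 ] [-3.14073024 -0.00495145 -0.53420115] 5.412378944456577
radial 11.307726061295789 tang -2.7286236515143623 rad pos 34.74094747006886
2.1 4.0 0.14
3.5 8.3 0.28
4.4 12.7 0.42
4.6 17.1 0.56
4.2 21.6 0.7
3.2 26.0 0.84
1.6 30.1 0.98
-0.6 34.0 1.12
-3.3 37.6 1.26
-6.5 40.8 1.4
```

Call:
{"name": "servo_tool", "arguments": {
  "deltas": [
    {"x":2.1,"y":4.0,"z":0,"rx":0,"ry":0,"rz":0.14,"gripper":-1},
    {"x":3.5,"y":8.3,"z":0,"rx":0,"ry":0,"rz":0.28,"gripper":-1},
    {"x":4.4,"y":12.7,"z":0,"rx":0,"ry":0,"rz":0.42,"gripper":-1},
    {"x":4.6,"y":17.1,"z":0,"rx":0,"ry":0,"rz":0.56,"gripper":-1},
    {"x":4.2,"y":21.6,"z":0,"rx":0,"ry":0,"rz":0.7,"gripper":-1}
  ]
}}

```text
clock: 6.4
eef_pos: [604.3, 90.3, 115.2]
tcp_rot: [3.141, -0.008, 0.165]
contact_force: [11.4, -0.9, -3.4]
opening: -0.002
grasp_force: 5.4
```

```bash
cat >> h.py <<'E'
def st(a,C=(569,85)):
    s=r.sense();f=s["contact_force"];p=s["eef_pos"]
    n=np.array([np.cos(a),np.sin(a)]);print(s["clock"],"radial",f[:2]@n,"tang",f[:2]@[-n[1],n[0]],"fz",f[2],"rad",(p[:2]-C)@n,p.round(1),"q6",s["qpos"][5],s["tcp_rot"][2])
E
python3 - <<'E'
from h import *
st(0.16)
orbit((569,85),32,0.16,1.56,10,(600.6,90.1))
E
```

```text
6.4 radial 11.124610163630834 tang -2.7232638667669673 fz -3.3978374356185563 rad 35.737004362494865 [604.3  90.3 115.2] q6 1.5520389199605884 0.1654176409410597
-1.0 4.4 0.14
-2.6 8.5 0.28
-4.8 12.4 0.42
-7.5 16.0 0.56
-10.7 19.2 0.7
-14.3 21.8 0.84
-18.2 24.0 0.98
-22.4 25.6 1.12
-26.8 26.5 1.26
-31.3 26.9 1.4
```

Call:
{"name": "servo_tool", "arguments": {
  "deltas": [
    {"x":-1.0,"y":4.4,"z":0,"rx":0,"ry":0,"rz":0.14,"gripper":-1},
    {"x":-2.6,"y":8.5,"z":0,"rx":0,"ry":0,"rz":0.28,"gripper":-1},
    {"x":-4.8,"y":12.4,"z":0,"rx":0,"ry":0,"rz":0.42,"gripper":-1},
    {"x":-7.5,"y":16.0,"z":0,"rx":0,"ry":0,"rz":0.56,"gripper":-1},
    {"x":-10.7,"y":19.2,"z":0,"rx":0,"ry":0,"rz":0.7,"gripper":-1},
    {"x":-14.3,"y":21.8,"z":0,"rx":0,"ry":0,"rz":0.84,"gripper":-1},
    {"x":-18.2,"y":24.0,"z":0,"rx":0,"ry":0,"rz":0.98,"gripper":-1}
  ]
}}

```text
clock: 7.1
eef_pos: [585.8, 116.8, 115.5]
tcp_rot: [3.137, -0.007, 1.145]
contact_force: [8.8, 11.4, -3.4]
opening: 0.002
grasp_force: 6.9
```

```bash
python3 - <<'E'
from h import *
st(1.14)
orbit((569,85),32,1.14,2.54,10,(582.4,114.1))
E
```

```text
7.1 radial 14.036236504622297 tang -3.2193622056560285 fz -3.412212665703692 rad 35.92476899138241 [585.8 116.8 115.5] q6 0.6164619171770772 1.1447394904590387
-4.2 1.6 0.14
-8.6 2.5 0.28
-13.1 2.9 0.42
-17.5 2.6 0.56
-21.9 1.7 0.7
-26.1 0.3 0.84
-30.1 -1.8 0.98
-33.7 -4.4 1.12
-37.0 -7.5 1.26
-39.8 -11.0 1.4
```

Call:
{"name": "servo_tool", "arguments": {
  "deltas": [
    {"x":-4.0,"y":1.8,"z":0,"rx":0,"ry":0,"rz":0.14,"gripper":-1},
    {"x":-8.2,"y":2.9,"z":0,"rx":0,"ry":0,"rz":0.28,"gripper":-1},
    {"x":-12.4,"y":3.4,"z":0,"rx":0,"ry":0,"rz":0.42,"gripper":-1},
    {"x":-16.7,"y":3.1,"z":0,"rx":0,"ry":0,"rz":0.56,"gripper":-1},
    {"x":-21.1,"y":2.2,"z":0,"rx":0,"ry":0,"rz":0.7,"gripper":-1},
    {"x":-25.3,"y":0.8,"z":0,"rx":0,"ry":0,"rz":0.84,"gripper":-1},
    {"x":-29.3,"y":-1.3,"z":0,"rx":0,"ry":0,"rz":0.98,"gripper":-1},
    {"x":-32.9,"y":-3.9,"z":0,"rx":0,"ry":0,"rz":1.12,"gripper":-1}
  ]
}}

```text
clock: 7.9
eef_pos: [548.4, 113.0, 114.9]
tcp_rot: [3.14, -0.004, 2.265]
contact_force: [-7.1, 13.9, 9.1]
opening: -0.002
grasp_force: 7.5
```

```bash
python3 - <<'E'
from h import *
C=(569.8,85.5)
st(2.26,C)
orbit(C,32,2.26,3.66,10,(549.5,110.2))
E
```

```text
7.9 radial 15.255832555666853 tang -3.3747050304528106 fz 9.11761676796754 rad 34.86473339829566 [548.4 113.  114.9] q6 -0.4995560886812057 2.264520058044226
-3.3 -3.1 0.14
-6.1 -6.6 0.28
-8.4 -10.4 0.42
-10.1 -14.6 0.56
-11.2 -18.9 0.7
-11.7 -23.4 0.84
-11.5 -27.8 0.98
-10.8 -32.3 1.12
-9.4 -36.5 1.26
-7.5 -40.6 1.4
```

Call:
{"name": "servo_tool", "arguments": {
  "deltas": [
    {"x":-3.3,"y":-3.1,"z":0.2,"rx":0,"ry":0,"rz":0.14,"gripper":-1},
    {"x":-6.1,"y":-6.6,"z":0.4,"rx":0,"ry":0,"rz":0.28,"gripper":-1},
    {"x":-8.4,"y":-10.4,"z":0.6,"rx":0,"ry":0,"rz":0.42,"gripper":-1},
    {"x":-10.1,"y":-14.6,"z":0.8,"rx":0,"ry":0,"rz":0.56,"gripper":-1},
    {"x":-11.2,"y":-18.9,"z":1,"rx":0,"ry":0,"rz":0.7,"gripper":-1},
    {"x":-11.7,"y":-23.4,"z":1,"rx":0,"ry":0,"rz":0.84,"gripper":-1},
    {"x":-11.5,"y":-27.8,"z":1,"rx":0,"ry":0,"rz":0.98,"gripper":-1},
    {"x":-10.8,"y":-32.3,"z":1,"rx":0,"ry":0,"rz":1.12,"gripper":-1}
  ]
}}

```text
clock: 8.7
eef_pos: [536.2, 78.1, 115.1]
tcp_rot: [3.14, -0.005, -2.898]
contact_force: [-8.1, 1.2, 6.6]
opening: 0.0
grasp_force: 3.6
```

```bash
python3 - <<'E'
from h import *
C=(569.8,85.5)
st(3.38,C)
orbit(C,32,3.38,4.64,9,(538.7,77.9))
E
```

```text
8.7 radial 7.607086924568583 tang -3.1062413131760476 fz 6.589267636944983 rad 34.3871879087223 [536.2  78.1 115.1] q6 -1.6741459169380242 -2.8978201686757505
1.4 -4.2 0.14
3.3 -8.3 0.28
5.8 -12.0 0.42
8.8 -15.3 0.56
12.2 -18.2 0.7
16.0 -20.6 0.84
20.1 -22.4 0.98
24.4 -23.7 1.12
28.8 -24.3 1.26
```

Call:
{"name": "servo_tool", "arguments": {
  "deltas": [
    {"x":2.0,"y":0.5,"z":0.8,"rx":0,"ry":0,"rz":0,"gripper":-1},
    {"x":3.3,"y":-3.7,"z":1,"rx":0,"ry":0,"rz":0.14,"gripper":-1},
    {"x":4.9,"y":-7.6,"z":1,"rx":0,"ry":0,"rz":0.28,"gripper":-1},
    {"x":7.0,"y":-11.0,"z":1,"rx":0,"ry":0,"rz":0.42,"gripper":-1},
    {"x":9.4,"y":-14.3,"z":1,"rx":0,"ry":0,"rz":0.56,"gripper":-1},
    {"x":12.4,"y":-17.2,"z":1,"rx":0,"ry":0,"rz":0.7,"gripper":-1},
    {"x":16.1,"y":-19.6,"z":1,"rx":0,"ry":0,"rz":0.84,"gripper":-1},
    {"x":20.1,"y":-21.4,"z":1,"rx":0,"ry":0,"rz":0.98,"gripper":-1},
    {"x":24.4,"y":-22.6,"z":1,"rx":0,"ry":0,"rz":1.12,"gripper":-1}
  ]
}}

```text
clock: 9.6
eef_pos: [560.6, 53.1, 115.7]
tcp_rot: [3.137, -0.005, -1.777]
contact_force: [-6.1, -14.3, 4.5]
opening: 0.0
grasp_force: 7.6
```

```bash
python3 - <<'E'
from h import *
st(4.5,(569.8,85.5))
E
```

```text
9.6 radial 15.247715633830483 tang -2.973197220632402 fz 4.539891824730269 rad 33.65882922295903 [560.6  53.1 115.7] q6 -2.8395974691579187 -1.7767551029180737
```

Call:
{"name": "servo_tool", "arguments": {
  "deltas": [
    {"x":-1.5,"y":-8,"z":0,"rx":0,"ry":0,"rz":0,"gripper":-1},
    {"x":-2,"y":-10,"z":25,"rx":0,"ry":0,"rz":-0.14,"gripper":-1},
    {"x":-2,"y":-30,"z":50,"rx":0,"ry":0,"rz":-0.28,"gripper":-1},
    {"x":-2,"y":-60,"z":60,"rx":0,"ry":0,"rz":-0.42,"gripper":-1},
    {"x":-2,"y":-90,"z":60,"rx":0,"ry":0,"rz":-0.56,"gripper":-1},
    {"x":-2,"y":-120,"z":60,"rx":0,"ry":0,"rz":-0.7,"gripper":-1},
    {"x":-2,"y":-140,"z":60,"rx":0,"ry":0,"rz":-0.85,"gripper":-1},
    {"x":-2,"y":-150,"z":60,"rx":0,"ry":0,"rz":-1.0,"gripper":-1},
    {"x":-2,"y":-150,"z":60,"rx":0,"ry":0,"rz":-1.15,"gripper":-1},
    {"x":-2,"y":-150,"z":60,"rx":0,"ry":0,"rz":-1.3,"gripper":-1}
  ]
}}

```text
clock: 10.6
eef_pos: [560.9, -95.0, 176.2]
tcp_rot: [3.141, 0.0, -3.093]
contact_force: [0.9, 0.9, 0.3]
opening: -0.001
grasp_force: 0.0
```

```bash
python3 - <<'E'
from h import *
from scipy.optimize import least_squares
P=np.array([(584.45,54.6),(598.85,67.2),(604.3,90.3),(585.8,116.8),(548.4,113.0),(536.2,78.1),(560.6,53.1)])
q=least_squares(lambda v:np.hypot(*(P-v[:2]).T)-v[2],[570,85,35]);print(q.x,q.fun.round(2))
im=r.grab_frame("top"); im=cv2.resize(im,None,fx=10,fy=10,interpolation=cv2.INTER_CUBIC)
u,v=(proj("top",[570,85,126])*10).astype(int)
b=r.grab_frame("side");b=cv2.resize(b,None,fx=7,fy=7,interpolation=cv2.INTER_CUBIC)
u2,v2=(proj("side",[570,85,120])*7).astype(int)
cv2.imwrite("pics/n1.png",np.hstack([im[v-200:v+200,u-200:u+200],b[v2-200:v2+200,u2-190:u2+190]]))
print(r.sense())
E
```

```text
[569.97619017  86.11430851  34.54381221] [ 0.14 -0.03  0.03 -0.02 -0.07  0.17 -0.22]
{'clock': 10.7, 'qpos': array([-1.70125824e-01,  3.26179278e-01,  1.80743796e+00,  5.88770471e-04,
        1.00802265e+00, -1.79509931e+00]), 'qvel': array([ 0.00576315,  0.001132  ,  0.00037903, -0.00167404,  0.0002664 ,
       -0.18687376]), 'joint_efforts': array([-2.29458734e-01, -5.52361357e+01, -3.09404540e+01, -3.88250759e-03,
       -2.33797626e-03,  2.26784192e+00]), 'eef_pos': array([560.93017775, -94.66502573, 176.22387193]), 'tcp_rot': array([ 3.14109665e+00,  6.46232060e-05, -3.08772965e+00]), 'contact_force': array([ 0.08318877,  0.20751773, -0.59786035]), 'wrist_torque': array([-0.01404271, -0.00549008, -0.00415209]), 'grasp_force': 0.0, 'opening': 0.0002955264489211565}
```

View pics/n1.png

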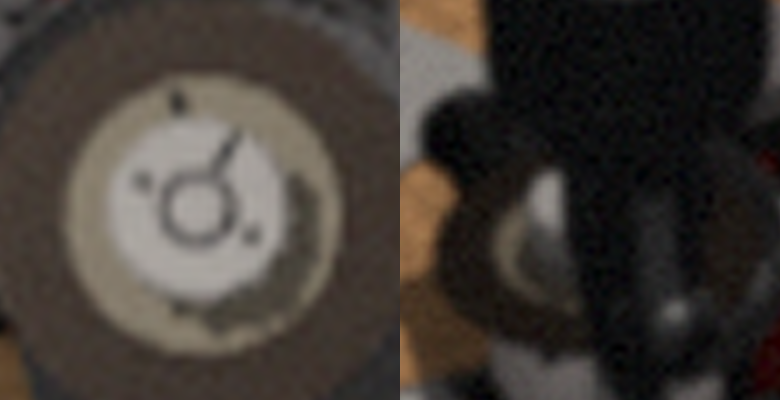

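The groove (228, 148) about the nut centre (198, 210) has gone round by about 5.64 rad, and the disc mark (178, 102) has not moved. The nut followed the orbit without slipping, so I'll rewind the wrist for a second stroke.

Call:
{"name": "servo_tool", "arguments": {
  "deltas": [
    {"x":0,"y":0,"z":0,"rx":0,"ry":0,"rz":-0.15,"gripper":-1},
    {"x":0,"y":0,"z":0,"rx":0,"ry":0,"rz":-0.3,"gripper":-1},
    {"x":0,"y":0,"z":0,"rx":0,"ry":0,"rz":-0.45,"gripper":-1},
    {"x":0,"y":0,"z":0,"rx":0,"ry":0,"rz":-0.6,"gripper":-1},
    {"x":0,"y":0,"z":0,"rx":0,"ry":0,"rz":-0.75,"gripper":-1},
    {"x":0,"y":0,"z":0,"rx":0,"ry":0,"rz":-0.9,"gripper":-1},
    {"x":0,"y":0,"z":0,"rx":0,"ry":0,"rz":-1.05,"gripper":-1},
    {"x":0,"y":0,"z":0,"rx":0,"ry":0,"rz":-1.2,"gripper":-1},
    {"x":0,"y":0,"z":0,"rx":0,"ry":0,"rz":-1.35,"gripper":-1},
    {"x":0,"y":0,"z":0,"rx":0,"ry":0,"rz":-1.45,"gripper":-1}
  ]
}}

```text
clock: 11.7
eef_pos: [561.0, -94.4, 176.2]
tcp_rot: [3.141, -0.0, 1.748]
contact_force: [-0.4, 0.1, 0.5]
opening: -0.001
grasp_force: 0.0
```

Call:
{"name": "servo_tool", "arguments": {
  "deltas": [
    {"x":0,"y":0,"z":0,"rx":0,"ry":0,"rz":-0.15,"gripper":-1},
    {"x":0,"y":0,"z":0,"rx":0,"ry":0,"rz":-0.3,"gripper":-1},
    {"x":0,"y":0,"z":0,"rx":0,"ry":0,"rz":-0.45,"gripper":-1},
    {"x":0,"y":0,"z":0,"rx":0,"ry":0,"rz":-0.6,"gripper":-1},
    {"x":0,"y":0,"z":0,"rx":0,"ry":0,"rz":-0.75,"gripper":-1},
    {"x":0,"y":0,"z":0,"rx":0,"ry":0,"rz":-0.9,"gripper":-1},
    {"x":0,"y":0,"z":0,"rx":0,"ry":0,"rz":-1.05,"gripper":-1},
    {"x":0,"y":0,"z":0,"rx":0,"ry":0,"rz":-1.2,"gripper":-1},
    {"x":0,"y":0,"z":0,"rx":0,"ry":0,"rz":-1.35,"gripper":-1},
    {"x":0,"y":0,"z":0,"rx":0,"ry":0,"rz":-1.45,"gripper":-1}
  ]
}}

```text
clock: 12.7
eef_pos: [561.0, -94.4, 176.3]
tcp_rot: [-3.141, -0.0, 0.298]
contact_force: [-0.4, 0.8, 0.0]
opening: 0.003
grasp_force: 0.0
```

Call:
{"name": "servo_tool", "arguments": {
  "deltas": [
    {"x":5,"y":20,"z":0,"rx":0,"ry":0,"rz":-0.15,"gripper":-1},
    {"x":10,"y":45,"z":0,"rx":0,"ry":0,"rz":-0.3,"gripper":-1},
    {"x":15,"y":70,"z":0,"rx":0,"ry":0,"rz":-0.45,"gripper":-1},
    {"x":20,"y":95,"z":0,"rx":0,"ry":0,"rz":-0.6,"gripper":-1},
    {"x":25,"y":115,"z":0,"rx":0,"ry":0,"rz":-0.75,"gripper":-1},
    {"x":27.3,"y":130,"z":0,"rx":0,"ry":0,"rz":-0.9,"gripper":-1},
    {"x":27.3,"y":137,"z":-10,"rx":0,"ry":0,"rz":-1.05,"gripper":-1},
    {"x":27.3,"y":139.7,"z":-25,"rx":0,"ry":0,"rz":-1.2,"gripper":-1},
    {"x":27.3,"y":139.7,"z":-40,"rx":0,"ry":0,"rz":-1.35,"gripper":-1},
    {"x":27.3,"y":139.7,"z":-52,"rx":0,"ry":0,"rz":-1.45,"gripper":-1}
  ]
}}

```text
clock: 13.7
eef_pos: [588.0, 45.5, 123.5]
tcp_rot: [3.141, 0.0, -1.152]
contact_force: [-0.1, 0.3, 0.2]
opening: -0.0
grasp_force: 0.0
```

```bash
python3 - <<'E'
from h import *
C=(570,86.1);st(-1.15,C)
cmd=(588.4,45.0)
orbit(C,32.3,-1.15,-1.15,1,cmd)
orbit(C,32.3,-1.15,-0.03,8,cmd)
E
```

```text
13.7 radial -0.28005706790182805 tang 0.03184961043459544 fz 0.16240580558313802 rad 44.41804167772254 [588.   45.5 123.5] q6 2.7965526856547296 -1.1515103812438472
-5.2 11.6 0.0
-1.2 13.7 0.14
2.4 16.4 0.28
5.7 19.6 0.42
8.4 23.1 0.56
10.7 27.1 0.7
12.4 31.2 0.84
13.4 35.6 0.98
13.9 40.1 1.12
```

Call:
{"name": "servo_tool", "arguments": {
  "deltas": [
    {"x":0,"y":0,"z":-7.5,"rx":0,"ry":0,"rz":0,"gripper":-1},
    {"x":-4,"y":8.5,"z":-7.5,"rx":0,"ry":0,"rz":0,"gripper":-1},
    {"x":-5.2,"y":11.6,"z":-7.5,"rx":0,"ry":0,"rz":0,"gripper":-1},
    {"x":-1.2,"y":13.7,"z":-7.5,"rx":0,"ry":0,"rz":0.14,"gripper":-1},
    {"x":2.4,"y":16.4,"z":-7.5,"rx":0,"ry":0,"rz":0.28,"gripper":-1},
    {"x":5.7,"y":19.6,"z":-7.5,"rx":0,"ry":0,"rz":0.42,"gripper":-1},
    {"x":8.4,"y":23.1,"z":-7.5,"rx":0,"ry":0,"rz":0.56,"gripper":-1},
    {"x":10.7,"y":27.1,"z":-7.5,"rx":0,"ry":0,"rz":0.7,"gripper":-1},
    {"x":12.4,"y":31.2,"z":-7.5,"rx":0,"ry":0,"rz":0.84,"gripper":-1},
    {"x":13.4,"y":35.6,"z":-7.5,"rx":0,"ry":0,"rz":0.98,"gripper":-1}
  ]
}}

```text
clock: 14.7
eef_pos: [604.1, 80.5, 117.5]
tcp_rot: [-3.142, -0.005, -0.16]
contact_force: [8.9, -4.2, -8.2]
opening: 0.002
grasp_force: 4.3
```

```bash
python3 - <<'E'
from h import *
C=(570,86.1);st(-.17,C)
orbit(C,32.3,-.17,1.23,10,(601.8,80.6))
E
```

```text
14.7 radial 9.489920867246038 tang -2.585043313087962 fz -8.164599845808706 rad 34.519237018921764 [604.1  80.5 117.5] q6 1.8630438936624614 -0.16040895480370243
0.5 4.5 0.14
0.3 9.0 0.28
-0.5 13.5 0.42
-1.9 17.8 0.56
-3.9 21.8 0.7
-6.5 25.6 0.84
-9.5 28.9 0.98
-13.0 31.8 1.12
-16.9 34.1 1.26
-21.0 35.9 1.4
```

Call:
{"name": "servo_tool", "arguments": {
  "deltas": [
    {"x":-0.5,"y":4.5,"z":-0.4,"rx":0,"ry":0,"rz":0.14,"gripper":-1},
    {"x":-0.7,"y":9.0,"z":-0.6,"rx":0,"ry":0,"rz":0.28,"gripper":-1},
    {"x":-1.4,"y":13.4,"z":-0.6,"rx":0,"ry":0,"rz":0.42,"gripper":-1},
    {"x":-2.6,"y":17.6,"z":-0.6,"rx":0,"ry":0,"rz":0.56,"gripper":-1},
    {"x":-4.5,"y":21.6,"z":-0.6,"rx":0,"ry":0,"rz":0.7,"gripper":-1},
    {"x":-7.0,"y":25.4,"z":-0.6,"rx":0,"ry":0,"rz":0.84,"gripper":-1},
    {"x":-9.9,"y":28.7,"z":-0.5,"rx":0,"ry":0,"rz":0.98,"gripper":-1},
    {"x":-13.3,"y":31.6,"z":-0.3,"rx":0,"ry":0,"rz":1.12,"gripper":-1},
    {"x":-16.9,"y":34.0,"z":0,"rx":0,"ry":0,"rz":1.26,"gripper":-1},
    {"x":-21.0,"y":35.9,"z":0.2,"rx":0,"ry":0,"rz":1.4,"gripper":-1}
  ]
}}

```text
clock: 15.7
eef_pos: [582.3, 118.6, 117.9]
tcp_rot: [3.138, -0.004, 1.239]
contact_force: [5.1, 6.7, -7.9]
opening: 0.0
grasp_force: 3.6
```

```bash
python3 - <<'E'
from h import *
C=(570,86.1);st(1.23,C)
orbit(C,32.1,1.23,2.63,10,(580.8,116.5))
E
```

```text
15.7 radial 8.029507736043229 tang -2.5129137419608067 fz -7.85372403720338 rad 34.70240284531896 [582.3 118.6 117.9] q6 0.527757180886894 1.239134307939406
-4.4 1.1 0.14
-8.8 1.6 0.28
-13.3 1.6 0.42
-17.8 0.9 0.56
-22.1 -0.3 0.7
-26.2 -2.2 0.84
-29.9 -4.6 0.98
-33.4 -7.6 1.12
-36.3 -10.9 1.26
-38.8 -14.7 1.4
```

Call:
{"name": "servo_tool", "arguments": {
  "deltas": [
    {"x":-4.6,"y":0.5,"z":-0.4,"rx":0,"ry":0,"rz":0.14,"gripper":-1},
    {"x":-8.9,"y":0.9,"z":-0.4,"rx":0,"ry":0,"rz":0.28,"gripper":-1},
    {"x":-13.3,"y":0.9,"z":-0.4,"rx":0,"ry":0,"rz":0.42,"gripper":-1},
    {"x":-17.6,"y":0.2,"z":-0.2,"rx":0,"ry":0,"rz":0.56,"gripper":-1},
    {"x":-21.8,"y":-0.9,"z":0,"rx":0,"ry":0,"rz":0.7,"gripper":-1},
    {"x":-25.8,"y":-2.7,"z":0.2,"rx":0,"ry":0,"rz":0.84,"gripper":-1},
    {"x":-29.4,"y":-5.1,"z":0.4,"rx":0,"ry":0,"rz":0.98,"gripper":-1},
    {"x":-32.8,"y":-8.0,"z":0.6,"rx":0,"ry":0,"rz":1.12,"gripper":-1},
    {"x":-35.6,"y":-11.2,"z":0.8,"rx":0,"ry":0,"rz":1.26,"gripper":-1},
    {"x":-38.0,"y":-14.9,"z":1,"rx":0,"ry":0,"rz":1.4,"gripper":-1}
  ]
}}

```text
clock: 16.7
eef_pos: [540.0, 103.4, 117.9]
tcp_rot: [-3.141, -0.005, 2.639]
contact_force: [-7.6, 6.2, -1.8]
opening: 0.002
grasp_force: 4.7
```

```bash
python3 - <<'E'
from h import *
C=(570,86.1);st(2.63,C)
orbit(C,31,2.63,4.03,10,(542.8,101.6))
E
```

```text
16.7 radial 9.658903895941311 tang -1.6702356469344481 fz -1.8002293691768636 rad 34.57404776109032 [540.  103.4 117.9] q6 -0.8857525048755451 2.63898866427274
-1.7 -4.2 0.14
-3.0 -8.4 0.28
-3.7 -12.7 0.42
-3.8 -17.0 0.56
-3.3 -21.3 0.7
-2.1 -25.5 0.84
-0.5 -29.5 0.98
1.8 -33.2 1.12
4.5 -36.6 1.26
7.6 -39.6 1.4
```

Call:
{"name": "servo_tool", "arguments": {
  "deltas": [
    {"x":-1.7,"y":-4.2,"z":0,"rx":0,"ry":0,"rz":0.14,"gripper":-1},
    {"x":-3.0,"y":-8.4,"z":0,"rx":0,"ry":0,"rz":0.28,"gripper":-1},
    {"x":-3.5,"y":-12.7,"z":0,"rx":0,"ry":0,"rz":0.42,"gripper":-1},
    {"x":-3.5,"y":-17.0,"z":0,"rx":0,"ry":0,"rz":0.56,"gripper":-1},
    {"x":-3.0,"y":-21.3,"z":0.2,"rx":0,"ry":0,"rz":0.7,"gripper":-1},
    {"x":-1.8,"y":-25.5,"z":0.4,"rx":0,"ry":0,"rz":0.84,"gripper":-1},
    {"x":-0.3,"y":-29.4,"z":0.6,"rx":0,"ry":0,"rz":0.98,"gripper":-1},
    {"x":1.9,"y":-33.1,"z":0.6,"rx":0,"ry":0,"rz":1.12,"gripper":-1},
    {"x":4.5,"y":-36.5,"z":0.6,"rx":0,"ry":0,"rz":1.26,"gripper":-1},
    {"x":7.6,"y":-39.5,"z":0.6,"rx":0,"ry":0,"rz":1.4,"gripper":-1}
  ]
}}

```text
clock: 17.7
eef_pos: [546.3, 61.1, 118.1]
tcp_rot: [3.137, -0.007, -2.243]
contact_force: [-10.0, -9.0, 1.7]
opening: 0.003
grasp_force: 6.6
```

```bash
python3 - <<'E'
from h import *
C=(570,86.1);st(4.03,C)
orbit(C,31.7,4.03,4.59,4,(550.4,62.1))
E
```

```text
17.7 radial 13.280548820964892 tang -2.1175292638105647 fz 1.6601559583206482 rad 34.35429023743745 [546.3  61.1 118.1] q6 -2.3584705138325854 -2.2430954934505447
3.2 -3.2 0.14
7.2 -5.2 0.28
11.4 -6.6 0.42
15.7 -7.5 0.56
```

Call:
{"name": "servo_tool", "arguments": {
  "deltas": [
    {"x":3.2,"y":-3.0,"z":0,"rx":0,"ry":0,"rz":0.14,"gripper":-1},
    {"x":7.2,"y":-5.2,"z":0,"rx":0,"ry":0,"rz":0.28,"gripper":-1},
    {"x":11.4,"y":-6.6,"z":0,"rx":0,"ry":0,"rz":0.42,"gripper":-1},
    {"x":15.7,"y":-7.5,"z":0,"rx":0,"ry":0,"rz":0.56,"gripper":-1}
  ]
}}

```text
clock: 18.1
eef_pos: [563.7, 52.4, 118.4]
tcp_rot: [3.137, -0.005, -1.683]
contact_force: [-4.4, -15.5, -0.5]
opening: -0.002
grasp_force: 7.9
```

Call:
{"name": "servo_tool", "arguments": {
  "deltas": [
    {"x":-1,"y":-10,"z":0,"rx":0,"ry":0,"rz":0,"gripper":-1},
    {"x":-2,"y":-12,"z":25,"rx":0,"ry":0,"rz":-0.14,"gripper":-1},
    {"x":-2,"y":-35,"z":50,"rx":0,"ry":0,"rz":-0.28,"gripper":-1},
    {"x":-2,"y":-70,"z":60,"rx":0,"ry":0,"rz":-0.42,"gripper":-1},
    {"x":-2,"y":-100,"z":60,"rx":0,"ry":0,"rz":-0.56,"gripper":-1},
    {"x":-2,"y":-130,"z":60,"rx":0,"ry":0,"rz":-0.7,"gripper":-1},
    {"x":-2,"y":-150,"z":60,"rx":0,"ry":0,"rz":-0.85,"gripper":-1},
    {"x":-2,"y":-160,"z":60,"rx":0,"ry":0,"rz":-1.0,"gripper":-1},
    {"x":-2,"y":-160,"z":60,"rx":0,"ry":0,"rz":-1.15,"gripper":-1},
    {"x":-2,"y":-160,"z":60,"rx":0,"ry":0,"rz":-1.3,"gripper":-1}
  ]
}}

```text
clock: 19.1
eef_pos: [564.3, -105.5, 179.4]
tcp_rot: [3.142, 0.001, -2.999]
contact_force: [0.2, -0.3, 0.3]
opening: -0.002
grasp_force: 0.0
```

```bash
python3 - <<'E'
from h import *
im=r.grab_frame("top"); im=cv2.resize(im,None,fx=10,fy=10,interpolation=cv2.INTER_CUBIC)
u,v=(proj("top",[570,86,128])*10).astype(int)
cv2.imwrite("pics/n2.png",im[v-200:v+200,u-200:u+200])
s=r.sense();print(s["clock"],s["eef_pos"],s["tcp_rot"],s["qpos"])
E
```

```text
19.15 [ 564.26323428 -105.32138169  179.37835972] [ 3.14151171e+00  1.33664315e-03 -3.00847744e+00] [-1.87440036e-01  3.29357058e-01  1.79464134e+00  5.85736086e-04
  1.01635128e+00 -1.89165969e+00]
```

View pics/n2.png

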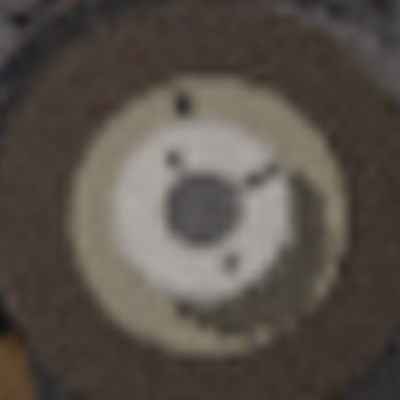

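Call:
{"name": "servo_tool", "arguments": {
  "deltas": [
    {"x":-4,"y":30,"z":0,"rx":0,"ry":0,"rz":-0.14,"gripper":-1},
    {"x":-8,"y":65,"z":0,"rx":0,"ry":0,"rz":-0.28,"gripper":-1},
    {"x":-16,"y":105,"z":0,"rx":0,"ry":0,"rz":-0.42,"gripper":-1},
    {"x":-24,"y":145,"z":0,"rx":0,"ry":0,"rz":-0.56,"gripper":-1},
    {"x":-28.8,"y":185,"z":0,"rx":0,"ry":0,"rz":-0.7,"gripper":-1},
    {"x":-28.8,"y":215,"z":0,"rx":0,"ry":0,"rz":-0.84,"gripper":-1},
    {"x":-28.8,"y":223.2,"z":-20,"rx":0,"ry":0,"rz":-0.89,"gripper":-1},
    {"x":-28.8,"y":223.2,"z":-40,"rx":0,"ry":0,"rz":-0.89,"gripper":-1},
    {"x":-28.8,"y":223.2,"z":-55,"rx":0,"ry":0,"rz":-0.89,"gripper":-1},
    {"x":-28.8,"y":223.2,"z":-59,"rx":0,"ry":0,"rz":-0.89,"gripper":-1}
  ]
}}

```text
clock: 20.15
eef_pos: [534.3, 118.2, 118.6]
tcp_rot: [-3.14, -0.001, 2.404]
contact_force: [-0.1, 0.2, 0.5]
opening: 0.006
grasp_force: 0.0
```

```bash
python3 - <<'E'
from h import *
C=(570,86.1);st(2.4,C)
cmd=(535.3,117.8)
orbit(C,31.3,2.4,2.4,1,cmd)
orbit(C,31.3,2.4,3.24,6,cmd)
print();orbit(C,31,3.24,4.08,6,(C[0]+31.3*np.cos(3.24),C[1]+31.3*np.sin(3.24)))
E
```

```text
20.15 radial 0.24409999336043336 tang -0.070505309480627 fz 0.5119411675547276 rad 48.02738347005635 [534.3 118.2 118.6] q6 -0.6183304775412319 2.4036896848810834
11.6 -10.6 0.0
8.9 -14.0 0.14
6.7 -17.8 0.28
5.0 -21.8 0.42
3.9 -26.0 0.56
3.4 -30.4 0.7
3.6 -34.8 0.84

1.0 -4.2 0.14
2.3 -8.4 0.28
4.2 -12.3 0.42
6.6 -15.9 0.56
9.5 -19.1 0.7
12.8 -21.9 0.84
```

Call:
{"name": "servo_tool", "arguments": {
  "deltas": [
    {"x":7,"y":-6.4,"z":0,"rx":0,"ry":0,"rz":0,"gripper":-1},
    {"x":11.6,"y":-10.6,"z":0,"rx":0,"ry":0,"rz":0,"gripper":-1},
    {"x":11.6,"y":-10.6,"z":0,"rx":0,"ry":0,"rz":0,"gripper":-1},
    {"x":8.9,"y":-14.0,"z":0,"rx":0,"ry":0,"rz":0.14,"gripper":-1},
    {"x":6.7,"y":-17.8,"z":0,"rx":0,"ry":0,"rz":0.28,"gripper":-1},
    {"x":5.0,"y":-21.8,"z":0,"rx":0,"ry":0,"rz":0.42,"gripper":-1},
    {"x":3.9,"y":-26.0,"z":0.2,"rx":0,"ry":0,"rz":0.56,"gripper":-1},
    {"x":3.4,"y":-30.4,"z":0.4,"rx":0,"ry":0,"rz":0.7,"gripper":-1},
    {"x":3.6,"y":-34.8,"z":0.5,"rx":0,"ry":0,"rz":0.84,"gripper":-1}
  ]
}}

```text
clock: 21.05
eef_pos: [535.8, 82.5, 120.3]
tcp_rot: [3.141, -0.006, -3.037]
contact_force: [-11.7, 1.0, 4.1]
opening: 0.003
grasp_force: 5.8
```

Call:
{"name": "servo_tool", "arguments": {
  "deltas": [
    {"x":1.0,"y":-4.2,"z":0,"rx":0,"ry":0,"rz":0.14,"gripper":-1},
    {"x":2.3,"y":-8.4,"z":0,"rx":0,"ry":0,"rz":0.28,"gripper":-1},
    {"x":4.2,"y":-12.3,"z":0,"rx":0,"ry":0,"rz":0.42,"gripper":-1},
    {"x":6.6,"y":-15.9,"z":0,"rx":0,"ry":0,"rz":0.56,"gripper":-1},
    {"x":9.5,"y":-19.1,"z":0,"rx":0,"ry":0,"rz":0.7,"gripper":-1},
    {"x":12.8,"y":-21.9,"z":0,"rx":0,"ry":0,"rz":0.84,"gripper":-1}
  ]
}}

```text
clock: 21.65
eef_pos: [549.2, 58.8, 120.4]
tcp_rot: [3.139, -0.005, -2.196]
contact_force: [-9.9, -9.3, 4.4]
opening: 0.001
grasp_force: 6.6
```

```bash
python3 - <<'E'
from h import *
st(4.08,(570,86.1))
E
```

```text
21.65 radial 13.330541569885288 tang -2.5192897312520417 fz 4.399342338910357 rad 34.27814252922748 [549.2  58.8 120.4] q6 -2.40907476938438 -2.196466781513362
```

Call:
{"name": "servo_tool", "arguments": {
  "deltas": [
    {"x":-8,"y":-11,"z":0,"rx":0,"ry":0,"rz":0,"gripper":-1},
    {"x":-20,"y":-27,"z":10,"rx":0,"ry":0,"rz":0,"gripper":-1},
    {"x":-36,"y":-50,"z":10,"rx":0,"ry":0,"rz":0,"gripper":-1},
    {"x":-36,"y":-80,"z":10,"rx":0,"ry":0,"rz":0,"gripper":-1}
  ]
}}

```text
clock: 22.05
eef_pos: [514.6, -19.6, 131.1]
tcp_rot: [-3.141, 0.001, -2.205]
contact_force: [0.3, 0.5, 0.3]
opening: 0.001
grasp_force: 0.0
```

```bash
python3 - <<'E'
from h import *
im=r.grab_frame("top"); im=cv2.resize(im,None,fx=10,fy=10,interpolation=cv2.INTER_CUBIC)
u,v=(proj("top",[570,86,128])*10).astype(int)
cv2.imwrite("pics/n3.png",im[v-200:v+200,u-200:u+200])
s=r.sense();print(s["clock"],s["eef_pos"],s["tcp_rot"])
C=(570,86.1)
for a in(4.08,):
  for R_ in(80,68.5): print(R_,C[0]+R_*np.cos(a),C[1]+R_*np.sin(a))
E
```

```text
22.1 [515.59832304 -23.26474386 131.2879751 ] [-3.13890420e+00  5.77194571e-05 -2.20519442e+00]
80 522.7141250573575 21.570580113340753
68.5 529.5114695803624 30.84668422204802
```

View pics/n3.png

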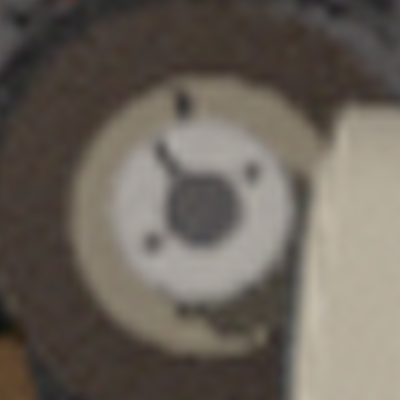

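The groove (168, 158) about (203, 210) puts the nut at about 12.97 rad, which is 2.06 turns, and the disc hasn't moved. Next I'll push the disc edge.

Call:
{"name": "servo_tool", "arguments": {
  "deltas": [
    {"x":3,"y":10,"z":-10,"rx":0,"ry":0,"rz":0,"gripper":-1},
    {"x":5,"y":25,"z":-20,"rx":0,"ry":0,"rz":0,"gripper":-1},
    {"x":7,"y":40.5,"z":-33,"rx":0,"ry":0,"rz":0,"gripper":-1},
    {"x":7,"y":40.5,"z":-33,"rx":0,"ry":0,"rz":0,"gripper":-1}
  ]
}}

```text
clock: 22.5
eef_pos: [521.7, 24.3, 94.9]
tcp_rot: [3.139, -0.001, -2.201]
contact_force: [-0.1, 0.4, 0.6]
opening: -0.001
grasp_force: 0.0
```

Call:
{"name": "servo_tool", "arguments": {
  "deltas": [
    {"x":3.5,"y":4.9,"z":0,"rx":0,"ry":0,"rz":0,"gripper":-1},
    {"x":6.2,"y":8.5,"z":0,"rx":0,"ry":0,"rz":0,"gripper":-1},
    {"x":6.8,"y":9.3,"z":0,"rx":0,"ry":0,"rz":0,"gripper":-1},
    {"x":7.4,"y":10.1,"z":0,"rx":0,"ry":0,"rz":0,"gripper":-1},
    {"x":7.4,"y":10.1,"z":0,"rx":0,"ry":0,"rz":0,"gripper":-1}
  ]
}}

```text
clock: 23.0
eef_pos: [529.2, 31.0, 97.0]
tcp_rot: [3.141, -0.002, -2.203]
contact_force: [-4.2, -6.3, 1.8]
opening: -0.002
grasp_force: 3.3
```

```bash
python3 - <<'E'
from h import *
C=(570,86.1);st(4.08,C)
orbit(C,67,4.08,3.38,5,(530.1,31.7))
E
```

```text
23.0 radial 7.598785605893175 tang 0.3064972512961024 fz 1.812911327864201 rad 68.57714292412726 [529.2  31.   97. ] q6 -2.4517205469276715 -2.2028464523750992
-6.9 6.4 -0.14
-13.1 13.4 -0.28
-18.3 21.2 -0.42
-22.4 29.6 -0.56
-25.2 38.6 -0.7
```

Call:
{"name": "servo_tool", "arguments": {
  "deltas": [
    {"x":-3.4,"y":3.2,"z":0,"rx":0,"ry":0,"rz":-0.07,"gripper":-1},
    {"x":-6.8,"y":6.4,"z":0,"rx":0,"ry":0,"rz":-0.14,"gripper":-1},
    {"x":-9.9,"y":9.8,"z":0,"rx":0,"ry":0,"rz":-0.21,"gripper":-1},
    {"x":-12.9,"y":13.5,"z":0,"rx":0,"ry":0,"rz":-0.28,"gripper":-1},
    {"x":-15.6,"y":17.2,"z":0,"rx":0,"ry":0,"rz":-0.35,"gripper":-1},
    {"x":-17.9,"y":21.2,"z":0,"rx":0,"ry":0,"rz":-0.42,"gripper":-1}
  ]
}}

```text
clock: 23.6
eef_pos: [510.4, 52.2, 96.9]
tcp_rot: [3.141, -0.004, -2.626]
contact_force: [-6.3, -5.1, 2.2]
opening: -0.0
grasp_force: 3.8
```

```bash
python3 - <<'E'
from h import *
C=(570,86.1);st(3.66,C)
orbit(C,66.5,3.66,2.66,10,(512.2,52.9))
E
```

```text
23.6 radial 8.00734770607324 tang 1.3529102111308244 fz 2.2151315129752747 rad 68.5935004282502 [510.4  52.2  96.9] q6 -1.9854614106507176 -2.6261803248700226
-3.0 6.2 -0.1
-5.4 12.4 -0.2
-7.1 18.8 -0.3
-8.2 25.3 -0.4
-8.7 32.0 -0.5
-8.5 38.6 -0.6
-7.6 45.2 -0.7
-6.1 51.7 -0.8
-3.9 58.0 -0.9
-1.1 64.0 -1.0
```

Call:
{"name": "servo_tool", "arguments": {
  "deltas": [
    {"x":-3.0,"y":6.2,"z":0,"rx":0,"ry":0,"rz":-0.1,"gripper":-1},
    {"x":-5.2,"y":12.4,"z":0,"rx":0,"ry":0,"rz":-0.2,"gripper":-1},
    {"x":-6.8,"y":18.8,"z":0,"rx":0,"ry":0,"rz":-0.3,"gripper":-1},
    {"x":-7.9,"y":25.3,"z":0,"rx":0,"ry":0,"rz":-0.4,"gripper":-1},
    {"x":-8.3,"y":32.0,"z":0,"rx":0,"ry":0,"rz":-0.5,"gripper":-1},
    {"x":-8.2,"y":38.6,"z":0,"rx":0,"ry":0,"rz":-0.6,"gripper":-1},
    {"x":-7.4,"y":45.1,"z":0,"rx":0,"ry":0,"rz":-0.7,"gripper":-1},
    {"x":-6.0,"y":51.6,"z":0,"rx":0,"ry":0,"rz":-0.8,"gripper":-1}
  ]
}}

```text
clock: 24.4
eef_pos: [503.8, 104.6, 96.8]
tcp_rot: [-3.14, -0.004, 2.855]
contact_force: [-7.3, -0.2, 3.4]
opening: 0.003
grasp_force: 3.6
```

```bash
python3 - <<'E'
from h import *
C=(570,86.1);st(2.86,C)
orbit(C,66.7,2.86,2.42,5,(506.2,104.5))
print([d for d in r.recognise("disc_mark","top")][:0])
E
```

```text
24.4 radial 6.9904825189081015 tang 2.256682479819622 fz 3.3916126250509917 rad 68.69782975344106 [503.8 104.6  96.8] q6 -1.0833305846555694 2.855204840888062
1.6 5.7 -0.088
4.0 11.1 -0.176
6.8 16.2 -0.264
10.0 21.1 -0.352
13.7 25.7 -0.44
[]
```

Next I'll finish the stroke, back out and raise the arm clear for a look.

Call:
{"name": "servo_tool", "arguments": {
  "deltas": [
    {"x":1.8,"y":5.6,"z":0,"rx":0,"ry":0,"rz":-0.088,"gripper":-1},
    {"x":4.3,"y":10.9,"z":0,"rx":0,"ry":0,"rz":-0.176,"gripper":-1},
    {"x":7.1,"y":16.0,"z":0,"rx":0,"ry":0,"rz":-0.264,"gripper":-1},
    {"x":10.2,"y":20.9,"z":0,"rx":0,"ry":0,"rz":-0.352,"gripper":-1},
    {"x":13.7,"y":25.5,"z":0,"rx":0,"ry":0,"rz":-0.44,"gripper":-1}
  ]
}}

```text
clock: 24.95
eef_pos: [517.7, 130.7, 96.9]
tcp_rot: [-3.139, -0.004, 2.415]
contact_force: [-8.0, 4.0, 3.4]
opening: -0.001
grasp_force: 4.2
```

```bash
python3 - <<'E'
from h import *
st(2.42,(570,86.1))
E
```

```text
24.95 radial 8.6846853221394 tang 2.3110432500736664 fz 3.358076202566809 rad 68.70753895101024 [517.7 130.7  96.9] q6 -0.6025300281838089 2.415423035171443
```

Call:
{"name": "servo_tool", "arguments": {
  "deltas": [
    {"x":-8,"y":7,"z":0,"rx":0,"ry":0,"rz":0,"gripper":-1},
    {"x":-18,"y":14,"z":0,"rx":0,"ry":0,"rz":0,"gripper":-1},
    {"x":-40,"y":20,"z":20,"rx":0,"ry":0,"rz":0,"gripper":-1},
    {"x":-60,"y":40,"z":55,"rx":0,"ry":0,"rz":0,"gripper":-1},
    {"x":-80,"y":70,"z":85,"rx":0,"ry":0,"rz":0,"gripper":-1},
    {"x":-80,"y":110,"z":85,"rx":0,"ry":0,"rz":0,"gripper":-1},
    {"x":-80,"y":110,"z":85,"rx":0,"ry":0,"rz":0,"gripper":-1}
  ]
}}

```text
clock: 25.65
eef_pos: [440.0, 244.1, 183.9]
tcp_rot: [3.136, 0.001, 2.425]
contact_force: [-0.3, -0.9, -0.2]
opening: 0.003
grasp_force: 0.0
```

```bash
python3 - <<'E'
from h import *
im=r.grab_frame("top"); im=cv2.resize(im,None,fx=10,fy=10,interpolation=cv2.INTER_CUBIC)
u,v=(proj("top",[570,86,128])*10).astype(int)
cv2.imwrite("pics/n4.png",im[v-200:v+200,u-200:u+200])
s=r.sense();print(s["clock"],s["eef_pos"],s["tcp_rot"])
E
```

```text
25.7 [439.44271946 242.05399377 182.93996192] [3.13927666e+00 8.23274645e-04 2.42469840e+00]
```

View pics/n4.png

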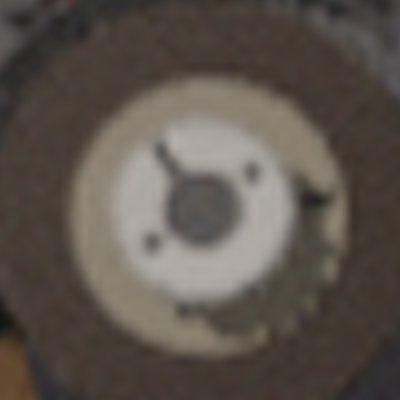

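The disc mark now sits at (315, 198), so the disc has turned about -1.66 rad. The nut is still at about 12.97 rad, and the arm is clear of everything, so I'll hand in.

Call:
{"name": "servo_tool", "arguments": {
  "deltas": [
    {"x":0,"y":0,"z":10,"rx":0,"ry":0,"rz":0,"gripper":-1},
    {"x":0,"y":0,"z":10,"rx":0,"ry":0,"rz":0,"gripper":-1}
  ]
}}

```text
clock: 25.9
eef_pos: [440.1, 239.6, 193.0]
tcp_rot: [3.141, 0.001, 2.42]
contact_force: [-0.2, -0.8, 0.4]
opening: 0.004
grasp_force: 0.0
```

```bash
python3 -c "
from rig import r
print(r.sign_off())"
```

```text
the job is handed in; nothing more can be done
None
```

The job is handed in: the nut is unscrewed by about 2.06 turns and still on the spindle, and the disc has turned about 95° clockwise, both measured from the camera pictures; sign-off returned no verdict.

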